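# Feed the next cuvette with one turn of the hand wheel

### The arm

A 7-joint arm with a two-finger parallel gripper is mounted at the origin on a cart in front of the work surface, level with it; the furniture and walls round the work are solid. World frame = base frame: x ahead of the robot, y to its left, z up, the work surface at z = 0. Lengths are in mm, angles in degrees, forces in N, time in s.
With the tool pointing down it reaches from about 400 to 900 mm from the base axis. Payload 5.6 kg.
Tool frame: the origin (TCP) lies at the very end of the fingers, on their centre line; the grasp point (between the pads) lies 19 mm behind it; z points along the fingers, y is the line along which they close (so a half turn about z gives the same grasp; the last joint's range is limited). The gripper opens to 92 mm and grips with 3 to 60 N. Pads are 20 mm wide; open, the fingers measure 128 mm over their backs; the gripper's body (75 mm by 189 mm) begins 69 mm behind the grasp point.
Start: joints at [64.973, 26.786, -0.665, 91.828, 0.344, 61.387, -3.226], TCP at [249.365, -600.271, 214.592] pointing down, gripper open.
Joint ranges: [-144.91, 144.91], [-17.63, 115.5], [-89.93, 88.59], [15.96, 139.68], [-74.01, 254.01], [8.47, 105.57], [-167.45, 167.45]. Speed limits (degrees/s): [147.25, 147.25, 180, 180, 180, 180, 180].

### API

Orientations are given as [roll, pitch, yaw] about the fixed x, y, z axes, in that order (R = Rz(yaw) Ry(pitch) Rx(roll)).
In Python, from cell import robot gives the robot as it stands.
- The arm moves only by the tool step_arm, never from a script. Its arguments are lists of equal length, an entry for each row: "linear": the shift along the tool's x, y, z in cm, a list of three; "twist": the turn about the tool's z in degrees. In form: {"linear": [[tx, ty, tz], ...], "twist": [twist, ...]}. A call has 1 to 12 rows; each row is the pose to reach, as a shift and turn from the pose commanded when the call began, along the tool's axes at that moment; what a row does not reach only later rows make up. A row lasts 1/10 s, in which the tool goes at most 50 mm and 8.59 degrees, less where a joint would pass 70% of its speed; a pose out of reach is approached as far as the arm can. A call with a gripper value outside its range is refused whole. "claw" is the opening, from -1 (shut) to 1 (fully open), set as the call begins (left out, the last holds). The fingers move at their own pace and stop on an object; "newtons" is the grip in N (left out, the last holds). Time passes only in rows, so rows that repeat a pose let the fingers close. It gives the time, the measured TCP pose, the force, the opening and the grip force at its end, in the units of the state.
- robot.get_state(): the state, without advancing time (a new reading comes with each control period).
- robot.snapshot(name): name is "side" or "top" or "wrist"; returns a dict with "pixels" (400x640x3 uint8, red, green, blue), "range_z" (400x640 float32, mm along the optical axis (not along the pixel's ray), 0 where there is no reading), "fov_y" (degrees; the focal length in pixels is half the picture's height over the tangent of half this angle, whatever the lens; pixels are square), "cx", "cy" (the principal point, pixels), "eye" and "attitude" of the camera in the world; the wrist camera has in their place "hand_eye" (4x4, takes a point from camera to tool coordinates, whose origin is the TCP and whose axes are the flange's). Camera axes: x right, y down, z forward; pixel columns grow to the right and rows downward; lengths in mm; the calibration is good to about 2 mm. A picture is of the moment at which its call begins: read the wrist's pose just before it.
- robot.sign_off(): hands the job in; it is judged then, once.
The state is a dict: "clock": time; "qpos": joint angles; "joint_velocities": joint speeds; "effort": joint torques, N m; "tcp_pos": TCP position; "tool_rot": TCP orientation; "ft_force": force on the tool from outside, world axes, zero at the start; "ft_torque": the same for the moment, N m; "grip_width": finger opening in mm; "grip_force": force on a finger pad.
Only numpy, scipy, OpenCV 4.12 (cv2) and the standard library are available. Lean on these libraries where they do the work, as an engineer would, in place of code of your own. Each camera call takes 0.05 s, during which the arm holds its last target. There are 200 camera calls.

### The job

Bring the next cuvette into the light path of the cuvette feeder: with shut fingers push its hand wheel by the upright handle clockwise (seen from above) through exactly one full turn, so that the handle is back where it began. Then push the small clamp lever clockwise all the way over to its stop. Only push with the fingers: pinch and lift nothing, push gently, and leave the bottles, cap and cup standing round the feeder where they are.

Things in the scene. Friction and masses are not known exactly. Their poses are not given: they have to be found in the camera images.
- feeder: Cuvette feeder, fixed to the table: aluminium plate 150 (x) x 300 (y) x 12 mm with gearbox and hand wheel near its -y end, a carriage with three clear cuvettes between two grey uprights (all under 80 mm high) in the middle, clamp lever near its +y end. Origin: centre of the plate's underside, axes along its edges, z up. Wheel axis at (0, -80), clamp pivot at (-45, 120) mm.
- wheel (a joint): Angle of the hand wheel (rad), vertical axis, grows clockwise seen from above; at 0 the handle lies to the feeder's -x. Starts between -0.5 and 0.5. Can turn past a full turn, needs about 2.5 N at the handle, stays where it is left. One turn (6.283) moves the carriage 20 mm, one cuvette place, to the feeder's +y.
- wheel_hub (a point): Top centre of the wheel's hub, on its axis, 88 mm above the table. The wheel lies flat: black rim 140 mm in outer diameter, rim, three spokes and hub all below 88 mm (the dark nut on the hub reaches 92 mm).
- wheel_handle (a point): Top centre of the wheel's upright round grey handle, 16 mm in diameter, standing 60 mm from the axis; it reaches from 82 to 132 mm above the table and turns with the wheel.
- clamp (a joint): Angle of the clamp lever in rad about its vertical pivot, 0 to 1.4 (stop), grows clockwise seen from above; at 0 the arm points to the feeder's -x, at the stop nearly to its +y. It starts between 0 and 0.25, needs about 2 N at the knob and stays where it is left.
- clamp_pivot (a point): Top centre of the clamp lever's pivot, 50 mm above the table.
- clamp_knob (a point): Top centre of the upright round black knob at the end of the clamp's arm, 14 mm in diameter, 55 mm from the pivot; it reaches from 40 to 85 mm above the table. The arm's top is 48 mm above the table.
- dye_red: Loose brown dye bottle with a white ribbed cap, 28 x 28 x 65 mm, standing near the feeder's front (-x) edge; bystander. Origin: centre of its foot.
- cap_grey: Loose blue-grey bottle cap, 28 x 28 x 13 mm, on the table near the feeder's front edge; bystander. Origin: centre of its foot.
- dye_blue: Loose brown dye bottle with a white ribbed cap, 28 x 28 x 65 mm, standing just behind (+x) the feeder; bystander. Origin: centre of its foot.
- cup_h: Loose clear plastic cup, 75 mm wide, 88 mm high, standing just behind (+x) the feeder; bystander. Origin: centre of its foot.

How it is judged:
By the outcome, as a careful person would: the job done as asked, in the order asked, and still so for the second after the job is handed in, with the robot touching nothing.
It also fails if it takes over 67 s, if anything falls off the work surface, if the arm or the gripper's body presses on something with over 40 N, if the wrist force passes 120 N, or if a joint passes its speed limit or range.

## Working session

There is one attempt and no reset: what is moved stays moved. The work goes in short steps, Python scripts to look and compute and a tool call to move; the robot and the scene stay as the last step left them, time stands still between calls to the robot, and variables do not carry over. Pictures are saved under pics/ and viewed, at most 10 in all, crops included, and the job is handed in when it is done.

Besides the shell and the picture viewer there is one more tool, called after "Call:" as name(argument=value, ...), one argument or row to a line, values as JSON. step_arm: Moves the arm, as the interface text tells. Its arguments: {"type":"object","properties":{"linear":{"type":"array"},"twist":{"type":"array"},"claw":{"type":"number"},"newtons":{"type":"number"}},"required":["linear","twist"]}

```bash
mkdir -p pics; ls; python3 - <<'E'
from cell import robot
import cv2,numpy as np
s=robot.get_state(); print({k:np.round(v,2).tolist() for k,v in s.items()})
for n in ["top","side"]:
    d=robot.snapshot(n); np.savez(n+".npz",**d)
    print(n,d["fov_y"],d["cx"],d["cy"],d["eye"],d["attitude"])
    cv2.imwrite(f"pics/{n}0.png",d["pixels"][:,:,::-1])
E
```

```text
pics
{'clock': 0.0, 'qpos': [64.97, 26.84, -0.66, 91.88, 0.35, 61.39, -3.22], 'joint_velocities': [0.03, -0.02, -0.01, 0.11, -0.03, 0.05, 0.16], 'effort': [-0.0, -52.06, -0.01, -24.38, -0.06, 0.02, 0.0], 'tcp_pos': [249.06, -599.73, 213.62], 'tool_rot': [-179.89, 0.01, 22.56], 'ft_force': [-0.07, -0.95, -0.21], 'ft_torque': [-0.03, -0.01, -0.05], 'grip_force': 0.0, 'grip_width': 92.07}
top 44.43318764226768 322.01362954030924 201.03258770298038 [508.25230303 -90.64794247 969.35259103] [-177.59373781    2.0306389   -91.33752509]
side 43.78329449123662 319.05172150236945 198.80989943537173 [284.99244602 590.38829225 565.04009509] [-122.79859736   -0.87837715 -158.95779532]
```

View pics/top0.png

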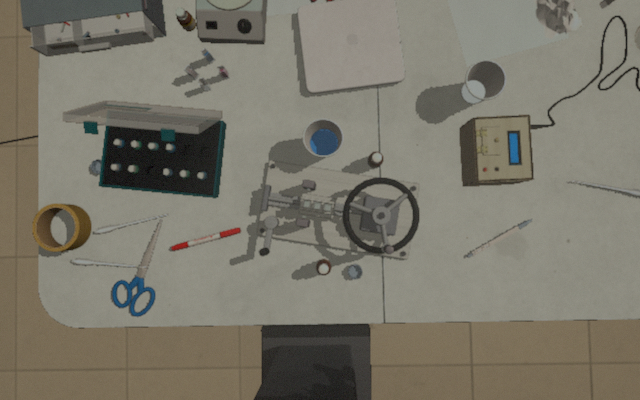

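View pics/side0.png

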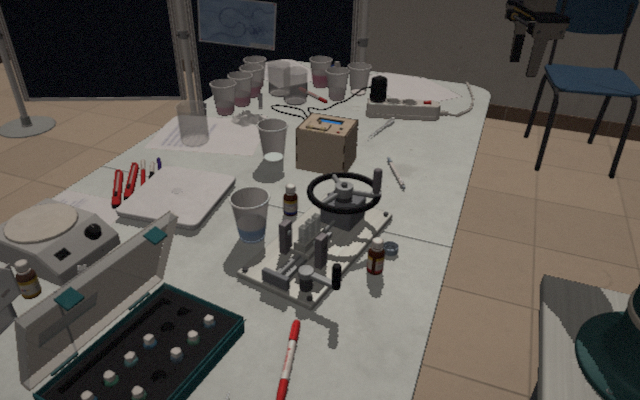

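Top view: up is +x, left is +y. Wheel at about (381,215), handle (389,248), clamp pivot (269,222), knob (264,251), red bottle (323,267), cap (353,271), blue bottle (376,158), cup (322,138). The side view shows the same, handle at (377,180), knob (336,275).

```bash
cat > h.py <<'E'
import numpy as np,cv2
from scipy.spatial.transform import Rotation as R
def load(n): return dict(np.load(n+".npz"))
def ray(d,u,v):
    f=200/np.tan(np.radians(float(d["fov_y"])/2))
    M=R.from_euler("xyz",d["attitude"],degrees=True).as_matrix()
    return d["eye"],M@np.array([(u-d["cx"])/f,(v-d["cy"])/f,1])
def onplane(d,u,v,z):
    e,r=ray(d,u,v); return e+r*(z-e[2])/r[2]
def cloud(d):
    f=200/np.tan(np.radians(float(d["fov_y"])/2)); z=d["range_z"]
    v,u=np.mgrid[:400,:640]
    M=R.from_euler("xyz",d["attitude"],degrees=True).as_matrix()
    P=np.stack([(u-d["cx"])/f*z,(v-d["cy"])/f*z,z],-1)@M.T+d["eye"]
    P[z<=0]=np.nan; return P
E
python3 - <<'E'
from h import *
d=load("top");P=cloud(d);p=d["pixels"]
for n,u,v,z in [("hub",381,215,92),("handle",389,248,132),("pivot",270,222,50),("knob",264,251,85),("red",323,267,65),("cap",353,271,13),("blue",376,158,65),("cup",322,138,88)]:
    print(n,onplane(d,u,v,z).round(),P[v-1:v+2,u-1:u+2,2].round().ravel())
c=cv2.resize(p[110:290,230:440,::-1],None,fx=3.3,fy=3.3,interpolation=cv2.INTER_CUBIC)
cv2.imwrite("pics/topc.png",c)
d=load("side");p=d["pixels"]
cv2.imwrite("pics/sidec.png",cv2.resize(p[160:320,220:420,::-1],None,fx=3.5,fy=3.5,interpolation=cv2.INTER_CUBIC))
E
```

```text
hub [ 518. -165.   92.] [92. 90. 94. 94. 90. 92. 94. 91. 93.]
handle [ 462. -174.  132.] [130. 136. 133. 127. 132. 132. 130. 131.  nan]
pivot [511.  40.  50.] [50. 51. 51. 50. 50. 53. 50. 51. 50.]
knob [458.  47.  85.] [87. 89. 85. 83. 86. 83. 86. 87. 86.]
red [426. -58.  65.] [64. 63. 64. 62. 67. 67. 63. 65. 66.]
cap [ 412. -115.   13.] [2. 3. 1. 1. 8. 3. 4. 3. 1.]
blue [ 624. -161.   65.] [67. 66. 65. 68. 66. 66. 65. 65. 65.]
cup [660. -63.  88.] [27. 32. 31. 34. 33. 31. 31. 30. 31.]
```

View pics/topc.png

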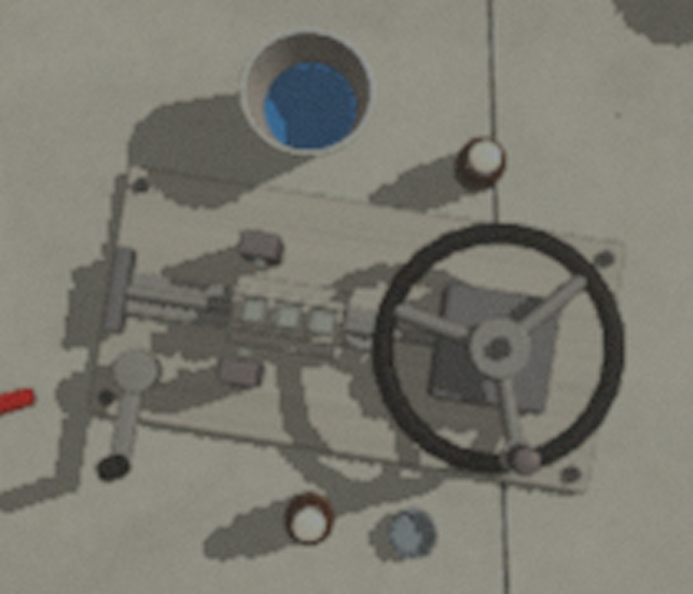

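View pics/sidec.png

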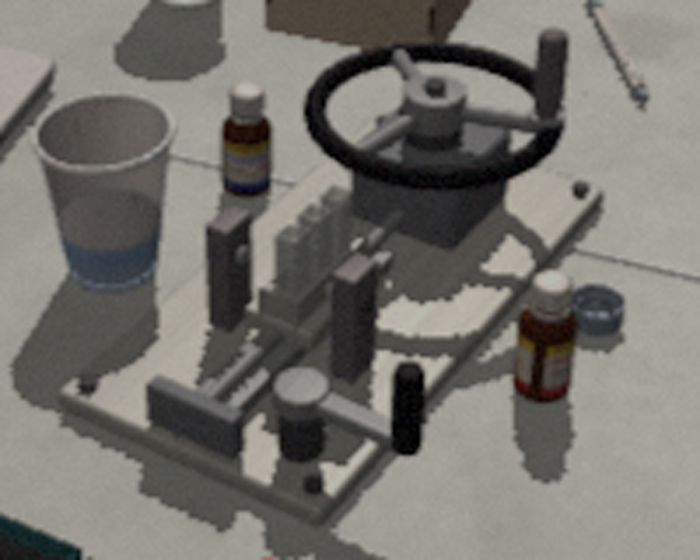

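The close-ups show the handle top at top-image (388.8,248.8), the nut at (380.6,215.2), the pivot at (271.8,222.1) and the knob at (264.2,251.5). I'll refine these using depth masks.

```bash
cat >> h.py <<'E'
def blob(P,c,r,z0,z1):
    m=(np.hypot(P[...,0]-c[0],P[...,1]-c[1])<r)&(P[...,2]>z0)&(P[...,2]<z1)
    return m
def topc(d,c,r,z0,z1,zt):
    m=blob(cloud(d),c,r,z0,z1); v,u=np.nonzero(m); 
    return onplane(d,u.mean(),v.mean(),zt),m.sum()
def rim(d,c=(518,-165)):
    # outer black rim: fit circle on top-plane points
    P=cloud(d); m=(d["pixels"].max(-1)<60)&blob(P,c,82,70,100)
    v,u=np.nonzero(m); e=cv2.fitEllipse(cv2.convexHull(np.c_[u,v].astype(np.float32)))
    return onplane(d,*e[0],84),e
E
python3 - <<'E'
from h import *
d=load("top")
print("rim",rim(d))
hub,_=rim(d)
print("handle",topc(d,(462,-174),14,118,142,132))
print("nut",topc(d,(518,-165),8,85,98,92))
print("pivot",topc(d,(511,40),14,43,56,50))
print("knob",topc(d,(458,47),12,72,95,85))
s=load("side")
print("s handle",topc(s,(462,-174),14,110,142,121), "knob",topc(s,(458,47),12,60,95,70),"pivot",topc(s,(511,40),14,46,56,50),"rim",rim(s)[0])
print("screws",[onplane(d,230+a/3.3,110+b/3.3,13)[:2].round(1) for a,b in [(140,185),(605,258),(570,474),(105,397)]])
E
```

```text
rim (array([ 517.70065383, -164.79920414,   84.        ]), ((380.44830322265625, 215.39828491210938), (75.42726135253906, 75.58055114746094), 27.426124572753906))
handle (array([ 458.46604257, -173.71060524,  132.        ]), np.int64(66))
nut (array([ 517.95009446, -164.92850974,   92.        ]), np.int64(65))
pivot (array([509.80711878,  38.19985622,  50.        ]), np.int64(144))
knob (array([456.21675015,  48.01989888,  85.        ]), np.int64(52))
s handle (array([ 457.93190729, -171.64172624,  121.        ]), np.int64(109)) knob (array([457.06012936,  48.2597446 ,  70.        ]), np.int64(153)) pivot (array([509.13618159,  41.82451556,  50.        ]), np.int64(159)) rim [ 512.07516143 -145.83318456   84.        ]
screws [array([620.6,  38.4]), array([ 569.8, -236. ]), array([ 443.5, -211.6]), array([494.8,  61.6])]
```

Call:
step_arm(
  linear=[
    [2.8, -2.2, 0],
    [5.6, -4.4, 0],
    [8.4, -6.7, 0],
    [11.2, -8.9, 0],
    [14.0, -11.1, 0],
    [16.8, -13.3, 0],
    [19.7, -15.5, 0],
    [22.5, -17.7, 0],
    [25.3, -20.0, 0],
    [28.1, -22.2, 0],
    [30.9, -24.4, 0],
    [33.7, -26.6, 0],
  ],
  twist=[2, 4, 6, 8, 10, 12, 14, 16, 18, 20, 22, 22.5],
  claw=-1,
  newtons=10,
)

```text
clock: 1.3
tcp_pos: [458.8, -223.9, 214.4]
tool_rot: [-180.0, 0.0, -0.0]
ft_force: [0.2, 0.0, -0.2]
grip_width: 0.5
grip_force: 0.0
```

```bash
python3 - <<'E'
from cell import robot
import cv2,numpy as np
s=robot.get_state(); print({k:np.round(v,2).tolist() for k,v in s.items()})
d=robot.snapshot("wrist"); np.savez("wr.npz",**d)
print(d["hand_eye"].round(2).tolist(),d["fov_y"],d["cx"],d["cy"])
cv2.imwrite("pics/w1.png",d["pixels"][:,:,::-1])
E
```

```text
{'clock': 1.3, 'qpos': [29.68, 13.87, -8.6, 110.71, 2.5, 55.61, -70.08], 'joint_velocities': [-29.86, 1.84, -11.8, -1.93, 3.68, 0.34, -46.79], 'effort': [2.65, -38.21, -0.4, -22.27, -0.11, 0.03, 0.73], 'tcp_pos': [458.81, -223.94, 214.39], 'tool_rot': [-180.0, 0.03, -0.0], 'ft_force': [0.21, 0.04, -0.17], 'ft_torque': [0.03, -0.04, -0.03], 'grip_force': 0.0, 'grip_width': 0.5}
[[0.0, -0.96, -0.29, 81.32], [1.0, 0.0, -0.0, -0.51], [0.0, -0.29, 0.96, -170.86], [0.0, 0.0, 0.0, 1.0]] 70.2627995291775 321.1612838439941 196.21152489560816
```

View pics/w1.png

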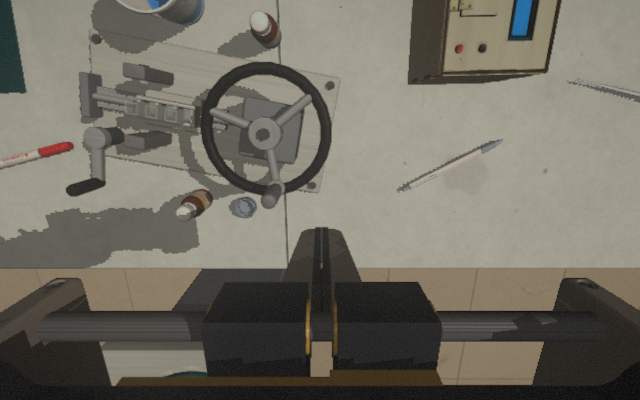

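The wrist view shows shut fingers at about (320,235). The handle at (272,195) is ahead of them and to the left, with nothing below the fingers. I'll go down now.

Call:
step_arm(
  linear=[
    [0, 0, 1.5],
    [0, 0, 4],
    [0, 0, 7],
    [0, 0, 9.5],
    [0, 0, 11],
    [0, 0, 11.4],
    [0, 0, 11.4],
  ],
  twist=[0, 0, 0, 0, 0, 0, 0],
)

```text
clock: 2.05
tcp_pos: [458.1, -225.3, 100.1]
tool_rot: [-180.0, 0.1, 0.1]
ft_force: [-0.6, -0.4, 0.2]
grip_width: 0.4
grip_force: 0.0
```

```bash
cat > path.py <<'E'
from h import *
hub=np.array([517.8,-164.9])
def finger(deg,gap=0,k=3):
    t=np.radians(deg); n=np.array([np.sin(t),-np.cos(t)])
    h=hub+60*np.array([np.cos(t),np.sin(t)])
    return h-(8+gap)*n-np.array([10,18])*np.tanh(k*n)
def rows(angles,start):
    o=[]
    for a in angles:
        d=finger(a)-start; o.append([round(d[0]/10,1),round(-d[1]/10,1),0])
    return o
E
python3 - <<'E'
from path import *
from cell import robot
s=robot.get_state(); st=s["tcp_pos"]; print(s["tcp_pos"],s["ft_force"])
print(finger(188.4))
start=np.array(st[:2])
a=188.4+8
for i in range(9):
    A=a-4.5*np.arange(1,13) if i else np.r_[196.4,192.4,188.4-4*np.arange(1,11)]
    r=rows(A,start); print(A[-1].round(1),r)
    start=start+np.array([r[-1][0],-r[-1][1]])*10; a=A[-1]
E
```

```text
[ 458.1282944  -225.28146678  100.11329772] [-0.58777664 -0.38128248  0.17770774]
[ 463.73424487 -199.48424363]
148.4 [[np.float64(1.1), np.float64(-1.8), 0], [np.float64(0.8), np.float64(-2.2), 0], [np.float64(0.3), np.float64(-3.0), 0], [np.float64(-0.0), np.float64(-3.4), 0], [np.float64(-0.3), np.float64(-3.8), 0], [np.float64(-0.5), np.float64(-4.2), 0], [np.float64(-0.6), np.float64(-4.7), 0], [np.float64(-0.7), np.float64(-5.1), 0], [np.float64(-0.7), np.float64(-5.5), 0], [np.float64(-0.7), np.float64(-5.9), 0], [np.float64(-0.6), np.float64(-6.3), 0], [np.float64(-0.5), np.float64(-6.7), 0]]
94.4 [[np.float64(0.2), np.float64(-0.5), 0], [np.float64(0.4), np.float64(-0.9), 0], [np.float64(0.7), np.float64(-1.3), 0], [np.float64(1.0), np.float64(-1.7), 0], [np.float64(1.3), np.float64(-2.0), 0], [np.float64(1.7), np.float64(-2.4), 0], [np.float64(2.0), np.float64(-2.8), 0], [np.float64(2.4), np.float64(-3.1), 0], [np.float64(2.9), np.float64(-3.5), 0], [np.float64(3.3), np.float64(-3.9), 0], [np.float64(3.8), np.float64(-4.4), 0], [np.float64(4.2), np.float64(-4.9), 0]]
40.4 [
[... 2714 characters left out ...]
.3), 0], [np.float64(-0.8), np.float64(-3.7), 0], [np.float64(-0.6), np.float64(-4.2), 0], [np.float64(-0.4), np.float64(-4.6), 0], [np.float64(-0.1), np.float64(-5.0), 0], [np.float64(0.2), np.float64(-5.4), 0]]
-283.6 [[np.float64(0.3), np.float64(-0.3), 0], [np.float64(0.7), np.float64(-0.7), 0], [np.float64(1.0), np.float64(-1.1), 0], [np.float64(1.4), np.float64(-1.4), 0], [np.float64(1.9), np.float64(-1.8), 0], [np.float64(2.3), np.float64(-2.2), 0], [np.float64(2.8), np.float64(-2.7), 0], [np.float64(3.2), np.float64(-3.2), 0], [np.float64(3.7), np.float64(-3.6), 0], [np.float64(4.2), np.float64(-4.1), 0], [np.float64(4.6), np.float64(-4.5), 0], [np.float64(5.1), np.float64(-4.8), 0]]
```

Call:
step_arm(
  linear=[
    [0.4, -0.8, 0],
    [0.7, -1.6, 0],
    [0.8, -2.2, 0],
    [0.5, -2.7, 0],
    [0.2, -3.2, 0],
    [-0.2, -3.7, 0],
    [-0.5, -4.2, 0],
    [-0.6, -4.7, 0],
    [-0.7, -5.2, 0],
    [-0.7, -5.7, 0],
    [-0.6, -6.2, 0],
    [-0.5, -6.7, 0],
  ],
  twist=[0, 0, 0, 0, 0, 0, 0, 0, 0, 0, 0, 0],
)

```text
clock: 3.25
tcp_pos: [453.4, -158.1, 100.6]
tool_rot: [180.0, 0.0, 0.1]
ft_force: [1.9, -3.1, 0.4]
grip_width: 0.5
grip_force: 1.4
```

```bash
cat > chk.py <<'E'
from path import *
from cell import robot
s=robot.get_state(); d=robot.snapshot("top")
print(s["tcp_pos"].round(1),s["ft_force"].round(1),s["clock"])
P=cloud(d); m=(P[...,2]>108)&(P[...,2]<142)&(abs(np.hypot(P[...,0]-hub[0],P[...,1]-hub[1])-60)<12)
n,l,st,c=cv2.connectedComponentsWithStats(m.astype(np.uint8))
for i in range(1,n):
    if st[i,4]>20:
        q=onplane(d,*c[i],132)[:2]-hub; print(st[i,4],q.round(1),np.hypot(*q).round(1),np.degrees(np.arctan2(q[1],q[0])).round(1))
for nm,c0,z0,z1,zt,r in [("red",(426,-58),50,75,65,20),("cap",(412,-115),6,22,13,22),("blue",(624,-161),50,75,65,20),("knob",(457,48),72,95,85,12)]:
    try: print(nm,topc(d,c0,r,z0,z1,zt)[0][:2].round(1))
    except Exception as e: print(nm,"-")
E
python3 chk.py
```

```text
[ 453.4 -158.1  100.6] [ 1.9 -3.1  0.4] 3.25
red [422.3 -55.2]
cap [ 409.6 -110.9]
blue [ 624.4 -162.5]
knob [456.1  48.1]
```

Call:
step_arm(
  linear=[
    [0.2, -0.5, 0],
    [0.4, -0.9, 0],
    [0.7, -1.3, 0],
    [1.0, -1.7, 0],
    [1.3, -2.0, 0],
    [1.7, -2.4, 0],
    [2.0, -2.8, 0],
    [2.4, -3.1, 0],
    [2.9, -3.5, 0],
    [3.3, -3.9, 0],
    [3.8, -4.4, 0],
    [4.2, -4.9, 0],
  ],
  twist=[0, 0, 0, 0, 0, 0, 0, 0, 0, 0, 0, 0],
)

```text
clock: 4.5
tcp_pos: [495.6, -108.8, 100.4]
tool_rot: [-180.0, 0.0, 0.1]
ft_force: [-2.6, -1.4, -0.5]
grip_width: 0.3
grip_force: 1.1
```

Call:
step_arm(
  linear=[
    [0.5, -0.4, 0],
    [1.0, -0.9, 0],
    [1.4, -1.3, 0],
    [1.9, -1.6, 0],
    [2.4, -1.7, 0],
    [2.8, -1.8, 0],
    [3.3, -1.7, 0],
    [3.7, -1.6, 0],
    [4.2, -1.5, 0],
    [4.6, -1.2, 0],
    [5.0, -1.0, 0],
    [5.4, -0.7, 0],
  ],
  twist=[0, 0, 0, 0, 0, 0, 0, 0, 0, 0, 0, 0],
)

```text
clock: 5.7
tcp_pos: [550.0, -101.9, 100.6]
tool_rot: [-180.0, -0.0, 0.1]
ft_force: [-1.5, 2.2, 0.9]
grip_width: 0.3
grip_force: 1.2
```

```bash
python3 chk.py; python3 -c "
from path import *
print(finger(40.4))"
```

```text
[ 550.  -101.9  100.6] [-1.5  2.2  0.9] 5.7
red [nan nan]
cap [nan nan]
blue [nan nan]
knob [456.1  48.1]
[ 548.7085566  -102.28984471]h.py:21: RuntimeWarning: Mean of empty slice.
  return onplane(d,u.mean(),v.mean(),zt),m.sum()
  ret = ret.dtype.type(ret / rcount)
```

Call:
step_arm(
  linear=[
    [0.3, 0.3, 0],
    [0.7, 0.7, 0],
    [1.0, 1.1, 0],
    [1.3, 1.4, 0],
    [1.6, 1.9, 0],
    [1.9, 2.3, 0],
    [2.2, 2.8, 0],
    [2.6, 3.2, 0],
    [2.9, 3.7, 0],
    [3.1, 4.2, 0],
    [3.4, 4.6, 0],
    [3.5, 5.1, 0],
  ],
  twist=[0, 0, 0, 0, 0, 0, 0, 0, 0, 0, 0, 0],
)

```text
clock: 6.95
tcp_pos: [584.6, -153.3, 100.5]
tool_rot: [-180.0, 0.0, 0.1]
ft_force: [-2.5, 3.0, 0.5]
grip_width: 0.7
grip_force: 1.4
```

Call:
step_arm(
  linear=[
    [0.1, 0.5, 0],
    [0, 0.9, 0],
    [0, 1.4, 0],
    [-0.2, 1.8, 0],
    [-0.4, 2.3, 0],
    [-0.6, 2.7, 0],
    [-0.9, 3.1, 0],
    [-1.2, 3.5, 0],
    [-1.5, 3.9, 0],
    [-1.8, 4.2, 0],
    [-2.2, 4.6, 0],
    [-2.6, 4.9, 0],
  ],
  twist=[0, 0, 0, 0, 0, 0, 0, 0, 0, 0, 0, 0],
)

```text
clock: 8.15
tcp_pos: [558.1, -202.2, 100.6]
tool_rot: [-180.0, 0.0, 0.1]
ft_force: [0.9, 4.5, -0.2]
grip_width: -0.0
grip_force: 1.4
```

Call:
step_arm(
  linear=[
    [-0.4, 0.4, 0],
    [-0.9, 0.8, 0],
    [-1.3, 1.3, 0],
    [-1.8, 1.8, 0],
    [-2.2, 2.3, 0],
    [-2.7, 2.7, 0],
    [-3.2, 3.1, 0],
    [-3.7, 3.4, 0],
    [-4.1, 3.5, 0],
    [-4.6, 3.6, 0],
    [-5.1, 3.5, 0],
    [-5.5, 3.4, 0],
  ],
  twist=[0, 0, 0, 0, 0, 0, 0, 0, 0, 0, 0, 0],
)

```text
clock: 9.35
tcp_pos: [503.0, -236.8, 100.7]
tool_rot: [180.0, 0.0, 0.0]
ft_force: [1.8, 0.1, 0.9]
grip_width: 0.6
grip_force: 1.0
```

```bash
python3 chk.py 2>/dev/null; python3 -c "
from path import *
from cell import robot
import cv2
print(finger(-121.6))
d=robot.snapshot('side'); cv2.imwrite('pics/s2.png',d['pixels'][:,:,::-1])"
```

```text
[ 503.  -236.8  100.7] [1.8 0.1 0.9] 9.35
red [422.2 -59.5]
cap [ 409.6 -118.2]
blue [ 624.3 -162.2]
knob [456.2  48. ]
[ 503.05470689 -236.70756218]
```

View pics/s2.png

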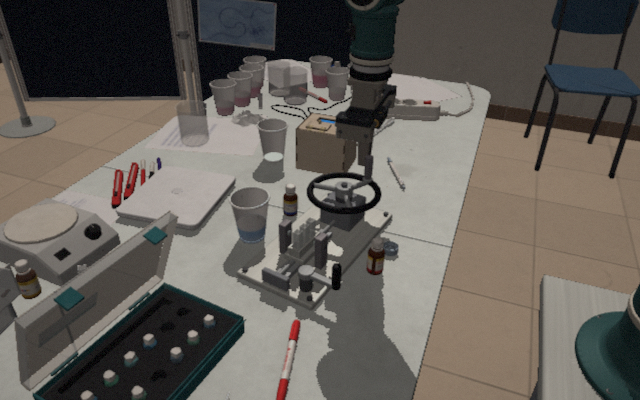

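The side view shows the handle just ahead of the fingertips at (368,165), and the bystanders look untouched. I'll push on nearly to the start position, back off and measure.

Call:
step_arm(
  linear=[
    [-0.4, -0.1, 0],
    [-0.9, -0.3, 0],
    [-1.2, -0.6, 0],
    [-1.6, -0.9, 0],
    [-2.0, -1.2, 0],
    [-2.3, -1.6, 0],
    [-2.6, -1.9, 0],
    [-3.0, -2.3, 0],
    [-3.0, -2.3, 0],
    [-3.0, 0.5, 0],
    [-3.0, 3.0, 0],
    [-3.0, 5.0, 0],
  ],
  twist=[0, 0, 0, 0, 0, 0, 0, 0, 0, 0, 0, 0],
)

```text
clock: 10.65
tcp_pos: [472.9, -286.7, 100.2]
tool_rot: [-179.9, 0.1, 0.1]
ft_force: [0.3, 0.4, 1.1]
grip_width: 0.7
grip_force: 0.0
```

```bash
python3 chk.py 2>/dev/null; cat > hm.py <<'E'
from path import *
from cell import robot
d0=load("top"); d1=robot.snapshot("top"); np.savez("top1.npz",**d1); s1=robot.snapshot("side"); np.savez("side1.npz",**s1)
for nm,a,b,z0,zt in [("top",d0,d1,118,132),("side",load("side"),s1,110,121)]:
    for d in (a,b):
        P=cloud(d); m=(P[...,2]>z0)&(P[...,2]<142)&(np.hypot(P[...,0]-460,P[...,1]+173)<26)&(P[...,1]>-197)
        v,u=np.nonzero(m); q=onplane(d,u.mean(),v.mean(),zt)[:2]; w=q-hub
        print(nm,m.sum(),u.mean().round(2),v.mean().round(2),q.round(1),np.degrees(np.arctan2(w[1],w[0])).round(1))
E
python3 hm.py
```

```text
[ 472.9 -286.7  100.2] [0.3 0.4 1.1] 10.65
78 [-54.2 -24.6] 59.5 -155.6
red [422.3 -59.4]
cap [ 409.2 -117.9]
blue [ 624.2 -162.2]
knob [456.2  48. ]
top 66 389.08 249.82 [ 458.5 -173.7] -171.6
top 66 398.44 246.76 [ 463.3 -189.7] -155.6
side 109 377.89 174.11 [ 457.9 -171.6] -173.6
side 106 377.7 169.29 [ 462.9 -188.6] -156.7
```

Call:
step_arm(
  linear=[
    [-1.2, -2.0, 0],
    [-1.2, -4.5, 0],
    [-1.2, -6.0, 0],
    [-1.2, -7.0, 0],
    [-1.2, -7.8, 0],
    [-1.2, -8.3, 0],
    [-1.2, -8.6, 0],
    [-1.2, -8.6, 0],
    [-1.2, -6.0, 0],
    [-1.2, -3.0, 0],
    [-1.2, 0, 0],
    [-1.2, 0, 0],
  ],
  twist=[0, 0, 0, 0, 0, 0, 0, 0, 0, 0, 0, 0],
)

```text
clock: 12.0
tcp_pos: [461.8, -290.8, 100.7]
tool_rot: [179.9, -0.1, -0.3]
ft_force: [-0.5, 0.3, -0.7]
grip_width: 0.7
grip_force: 0.0
```

```bash
python3 hm.py; python3 -c "
from cell import robot
s=robot.get_state();print(s['tcp_pos'],s['ft_force'])"
```

```text
top 66 389.08 249.82 [ 458.5 -173.7] -171.6
top 67 391.91 249.09 [ 459.6 -178.5] -166.8
side 109 377.89 174.11 [ 457.9 -171.6] -173.6
side 109 378.01 172.98 [ 458.8 -175.7] -169.7
[ 461.99951175 -286.30808703  100.40452245] [ 0.26647524  0.35550314 -0.19734092]
```

Call:
step_arm(
  linear=[
    [0, -2.5, 0],
    [0, -5.0, 0],
    [0, -7.0, 0],
    [0, -8.2, 0],
    [0, -8.7, 0],
    [0, -9.0, 0],
    [0, -9.0, 0],
    [0, -9.0, 0],
    [0, -6.5, 0],
    [0, -3.5, 0],
    [0, 0, 0],
    [0, 0, 0],
  ],
  twist=[0, 0, 0, 0, 0, 0, 0, 0, 0, 0, 0, 0],
)

```text
clock: 13.3
tcp_pos: [461.1, -292.0, 100.6]
tool_rot: [179.8, -0.1, -0.4]
ft_force: [-0.9, -0.8, -0.4]
grip_width: 0.5
grip_force: 0.0
```

```bash
python3 hm.py;python3 hm.py
```

```text
top 66 389.08 249.82 [ 458.5 -173.7] -171.6
top 72 389.54 249.74 [ 458.6 -174.5] -170.8
side 109 377.89 174.11 [ 457.9 -171.6] -173.6
side 110 377.96 173.96 [ 457.9 -172.2] -173.0
top 66 389.08 249.82 [ 458.5 -173.7] -171.6
top 71 389.49 249.76 [ 458.5 -174.4] -170.9
side 109 377.89 174.11 [ 457.9 -171.6] -173.6
side 109 377.97 173.92 [ 458.  -172.4] -172.9
```

Call:
step_arm(
  linear=[
    [0, -2.5, 0],
    [0, -5.0, 0],
    [0, -7.0, 0],
    [0, -8.2, 0],
    [0, -8.8, 0],
    [0, -9.05, 0],
    [0, -9.05, 0],
    [0, -9.05, 0],
    [0, -6.5, 0],
    [0, -3.5, 0],
    [0, 0, 0],
    [0, 0, 0],
  ],
  twist=[0, 0, 0, 0, 0, 0, 0, 0, 0, 0, 0, 0],
)

```text
clock: 14.7
tcp_pos: [460.6, -292.3, 100.6]
tool_rot: [179.8, -0.0, -0.4]
ft_force: [0.1, 0.3, -0.5]
grip_width: 0.4
grip_force: 0.0
```

```bash
python3 hm.py;python3 hm.py; python3 -c "
from cell import robot
s=robot.get_state();print(s['tcp_pos'],s['tool_rot'],s['ft_force'])"
```

```text
top 66 389.08 249.82 [ 458.5 -173.7] -171.6
top 67 389.09 249.81 [ 458.5 -173.7] -171.5
side 109 377.89 174.11 [ 457.9 -171.6] -173.6
side 107 377.88 174.02 [ 458. -172.] -173.3
top 66 389.08 249.82 [ 458.5 -173.7] -171.6
top 67 389.12 249.79 [ 458.5 -173.8] -171.5
side 109 377.89 174.11 [ 457.9 -171.6] -173.6
side 109 377.88 174.13 [ 457.9 -171.6] -173.6
[ 461.53751837 -285.41340078  100.351138  ] [-1.79948611e+02  2.15654840e-02  9.42690683e-02] [0.14897058 0.34615857 0.37619255]
```

Call:
step_arm(
  linear=[
    [0, 0, -2.5],
    [0, 0, -6],
    [0, 0, -8.5],
    [0, -2.5, -9],
    [-0.1, -6.5, -9],
    [-0.2, -11, -9],
    [-0.2, -15.5, -9],
    [-0.3, -20, -9],
    [-0.3, -24, -9],
    [-0.4, -27, -9],
    [-0.4, -28.6, -9],
    [-0.4, -29.1, -9],
  ],
  twist=[0, 0, 0, 0, 0, 0, 0, 0, 0, 0, 0, 0],
)

```text
clock: 16.1
tcp_pos: [456.7, 7.8, 190.7]
tool_rot: [-180.0, -0.0, 0.4]
ft_force: [-1.0, -1.0, -0.1]
grip_width: 0.5
grip_force: 0.0
```

Call:
step_arm(
  linear=[
    [0, 0, 2],
    [0, 0, 5],
    [0, 0, 8],
    [0, 0, 10.5],
    [0, 0, 12],
    [0, 0, 12.9],
    [0, 0, 13.1],
    [0, 0, 13.1],
  ],
  twist=[0, 0, 0, 0, 0, 0, 0, 0],
)

```text
clock: 16.9
tcp_pos: [457.5, 4.6, 59.8]
tool_rot: [180.0, -0.0, 0.1]
ft_force: [-0.4, -0.8, -1.3]
grip_width: 0.4
grip_force: 0.0
```

```bash
python3 - <<'E'
from path import *
from cell import robot
s=robot.get_state(); st=s["tcp_pos"]; print(st,s["ft_force"])
pv=np.array([510,40.]); start=st[:2]
def f(deg):
    t=np.radians(deg); n=np.array([np.sin(t),-np.cos(t)])
    return pv+55*np.array([np.cos(t),np.sin(t)])-7*n-np.array([10,16])*np.tanh(3*n)
print(f(171.4))
A=np.arange(176,84,-4.)
for blk in (A[:11],A[11:]):
    r=[[float(round((f(a)-start)[0]/10,1)),float(round(-(f(a)-start)[1]/10,1)),0] for a in blk]
    print(blk[-1],r); start=start+np.array([r[-1][0],-r[-1][1]])*10
E
```

```text
[457.47461073   4.56467297  59.78990845] [-0.3974818  -0.81020427 -1.28937611]
[450.36412677  25.38778056]
136.0 [[-0.5, -1.6, 0], [-0.7, -2.0, 0], [-0.8, -2.4, 0], [-0.9, -2.8, 0], [-0.9, -3.2, 0], [-0.9, -3.6, 0], [-0.8, -3.9, 0], [-0.7, -4.3, 0], [-0.6, -4.6, 0], [-0.4, -5.0, 0], [-0.2, -5.3, 0]]
88.0 [[0.3, -0.3, 0], [0.5, -0.6, 0], [0.8, -0.9, 0], [1.1, -1.2, 0], [1.4, -1.5, 0], [1.8, -1.8, 0], [2.1, -2.1, 0], [2.4, -2.4, 0], [2.8, -2.8, 0], [3.2, -3.2, 0], [3.6, -3.5, 0], [3.9, -3.9, 0]]
```

Call:
step_arm(
  linear=[
    [-0.3, -0.8, 0],
    [-0.5, -1.5, 0],
    [-0.7, -2.0, 0],
    [-0.8, -2.4, 0],
    [-0.9, -2.8, 0],
    [-0.9, -3.2, 0],
    [-0.9, -3.6, 0],
    [-0.8, -3.9, 0],
    [-0.7, -4.3, 0],
    [-0.6, -4.6, 0],
    [-0.4, -5.0, 0],
    [-0.2, -5.3, 0],
  ],
  twist=[0, 0, 0, 0, 0, 0, 0, 0, 0, 0, 0, 0],
)

```text
clock: 18.1
tcp_pos: [454.8, 58.1, 59.3]
tool_rot: [180.0, 0.1, 0.1]
ft_force: [-0.5, -2.3, 0.3]
grip_width: 0.5
grip_force: 0.9
```

Call:
step_arm(
  linear=[
    [0.3, -0.3, 0],
    [0.5, -0.6, 0],
    [0.8, -0.9, 0],
    [1.1, -1.2, 0],
    [1.4, -1.5, 0],
    [1.8, -1.8, 0],
    [2.1, -2.1, 0],
    [2.4, -2.4, 0],
    [2.8, -2.8, 0],
    [3.2, -3.2, 0],
    [3.4, -3.5, 0],
    [3.4, -3.5, 0],
  ],
  twist=[0, 0, 0, 0, 0, 0, 0, 0, 0, 0, 0, 0],
)

```text
clock: 19.3
tcp_pos: [489.9, 93.6, 59.6]
tool_rot: [-180.0, -0.1, 0.1]
ft_force: [-0.4, -0.4, -0.1]
grip_width: 0.4
grip_force: 0.2
```

```bash
python3 - <<'E'
from cell import robot
from path import *
s=robot.get_state(); print(s["tcp_pos"],s["ft_force"])
d=robot.snapshot("side"); cv2.imwrite('pics/s3.png',cv2.resize(d['pixels'][140:340,180:440,::-1],None,fx=3,fy=3))
E
```

```text
[489.85679608  93.61127864  59.63958184] [-0.36918986 -0.35556103 -0.1434509 ]
```

View pics/s3.png

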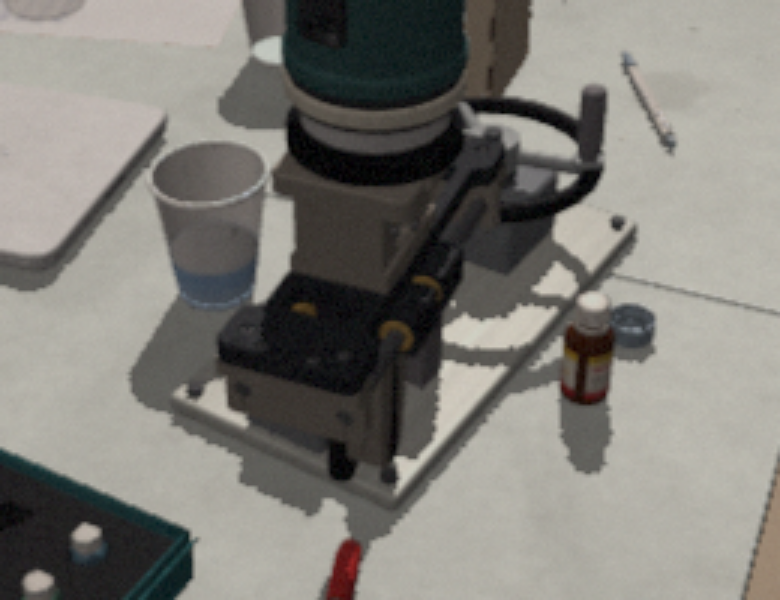

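The knob at (343,458) in this crop is just +x of the fingers. I'll creep it on to the stop.

Call:
step_arm(
  linear=[
    [0.1, 0, 0],
    [0.2, 0, 0],
    [0.3, 0, 0],
    [0.4, 0, 0],
    [0.4, 0, 0],
  ],
  twist=[0, 0, 0, 0, 0],
)

```text
clock: 19.85
tcp_pos: [493.3, 92.8, 59.6]
tool_rot: [-180.0, -0.0, 0.1]
ft_force: [-1.2, 1.6, -1.0]
grip_width: 1.0
grip_force: 0.8
```

Call:
step_arm(
  linear=[
    [0.1, 0, 0],
    [0.2, 0, 0],
    [0.2, 0, 0],
  ],
  twist=[0, 0, 0],
)

```text
clock: 20.15
tcp_pos: [494.1, 92.7, 59.4]
tool_rot: [180.0, 0.1, 0.1]
ft_force: [-4.8, 1.2, 3.6]
grip_width: 0.5
grip_force: 2.7
```

Call:
step_arm(
  linear=[
    [0.1, 0, 0],
    [0.2, 0, 0],
    [0.2, 0, 0],
  ],
  twist=[0, 0, 0],
)

```text
clock: 20.45
tcp_pos: [494.2, 92.7, 59.3]
tool_rot: [179.9, 0.3, 0.1]
ft_force: [-10.3, 1.4, 8.0]
grip_width: 0.4
grip_force: 5.0
```

The fingers have stopped moving and the force is climbing, so the lever is at its stop. Backing off.

Call:
step_arm(
  linear=[
    [-0.8, 0, 0],
    [-2, 0, 0],
    [-3.5, 0, 0],
    [-4, 0, -1],
    [-4, 0, -4],
    [-4, 0, -8],
    [-4, -1, -12],
    [-4, -4, -14],
    [-4, -8, -14],
    [-4, -12, -14],
    [-4, -15, -14],
    [-4, -15, -14],
  ],
  twist=[0, 0, 0, 0, 0, 0, 0, 0, 0, 0, 0, 0],
)

```text
clock: 21.65
tcp_pos: [456.7, 247.3, 200.8]
tool_rot: [-179.8, -0.1, 0.4]
ft_force: [-0.2, -0.2, -0.2]
grip_width: 0.3
grip_force: 0.0
```

```bash
python3 hm.py; python3 chk.py 2>/dev/null; python3 - <<'E'
from path import *
d=load("top1")
m=blob(cloud(d),(510,96),25,72,95); v,u=np.nonzero(m); q=onplane(d,u.mean(),v.mean(),85); w=q[:2]-[510,40]
print(m.sum(),q,169.5-np.degrees(np.arctan2(w[1],w[0])))
cv2.imwrite("pics/topf.png",cv2.resize(d["pixels"][100:300,200:450,::-1],None,fx=3,fy=3))
E
```

```text
top 66 389.08 249.82 [ 458.5 -173.7] -171.6
top 66 389.14 249.86 [ 458.4 -173.8] -171.5
side 109 377.89 174.11 [ 457.9 -171.6] -173.6
side 109 377.86 174.12 [ 458.  -171.6] -173.6
[457.2 242.8 200.1] [-0.3 -0.5 -0.6] 21.75
74 [-58.9  -8.4] 59.5 -171.9
red [422.2 -59.4]
cap [ 409.3 -117.4]
blue [ 624.2 -162.3]
knob [nan nan]
54 [510.49410077  91.8449942   85.        ] 80.04603211778856
```

View pics/topf.png

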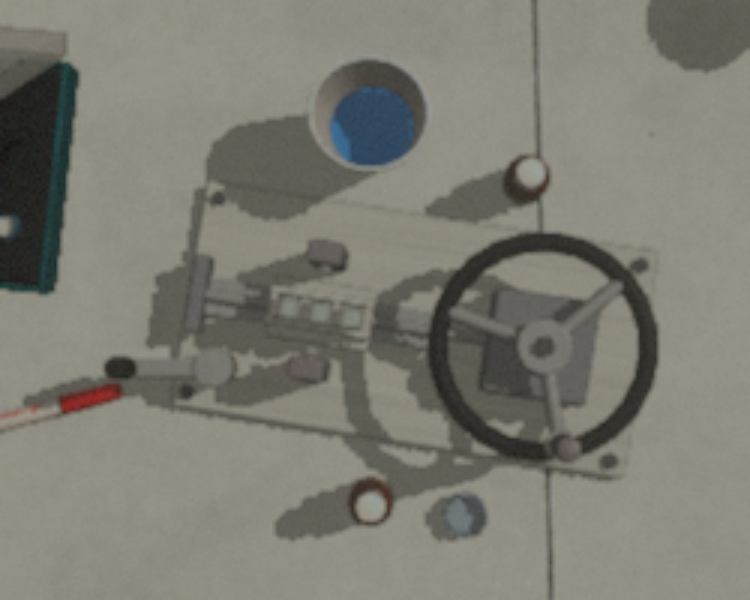

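The top view shows the handle back where it began at (566,447) in the crop, the carriage shifted left, and the clamp arm over at its stop with the knob at (120,368). The bystanders have not moved.

```bash
python3 -c "
from cell import robot
print(robot.sign_off())"
```

```text
the job is handed in; nothing more can be done
None
```

The job is handed in: the wheel was pushed exactly one full turn clockwise (handle back within about 0.1–0.2° of its start), then the clamp lever to its stop (about 1.40 rad), with no bottle, cap or cup seen to move, in about 22 s.

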